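Snap the vent cap onto the starter tub and keep it pressed

TASK

The starter has been fed, so close the vent of its tub: take the vent cap by its knob from the ceramic lid rest, set it squarely over the short neck on the tub's lid and push it straight down until it clicks over the neck's bead, then keep pressing after the click so that the cap squeezes the seal ring under it. Finish like that, with the gripper still bearing firmly down on the snapped-on cap: do not let go or ease off at the end. Keep the tub standing where it is, and leave the jug, the dough hook, the spatula and the lid rest in their places.

Things in the scene. Friction and masses are not known exactly. Their poses are not given: they have to be found in the camera images.
- tray: shallow birch tray, pulled out of the counter on runners and fixed: 400 x 880 x 50 mm outside, walls and floor 12 mm thick. Origin at the centre of its underside; its floor's top is 12 mm above the origin. x points to the counter. The loose things stand in a row along its far side.
- tub: closed round starter tub, white plastic with a grey lid, loose, about 0.6 to 1.2 kg, 127 mm across the lid, top of the lid 97 mm above the underside. Origin at the centre of its underside, z up. The vent neck stands on the lid 22 mm from the tub's axis along the tub's +x; the lid's small lifting tab is at -x.
- vent_neck (a point): foot of the vent neck: on its axis at the lid's top, z up. Neck 26 mm across, 20 mm tall, top 4 mm tapered to 18 mm. A sprung snap bead, 32 mm across, is widest 12 mm up. Resistance starts with the cap's underside 17 mm above this point, peaks at about 8 to 12 N, and falls away between 12 and 9 mm (the click); the bead then draws the cap down onto the seal, underside 4 mm above this point.
- vent_seal: dark silicone seal ring round the neck's foot, 40 mm across, 4 mm thick; origin on the neck's axis at its underside, on the lid. Springy: about 4 N per mm of squeeze, up to 3 mm. The snapped-on cap just rests on it when not pressed; pressed well, it is squeezed by about 2 mm.
- vent_cap: grey plastic snap cap, 35 g, upright on the lid rest: skirt 40 mm across, 23 mm tall, open below (28.4 mm bore through a 3 mm lip, above it 35 mm bore, 20 mm deep in all), and on top a knob 22 mm across and 20 mm tall. Origin at the centre of the skirt's underside, z up. Fingertips round the knob can rest on the skirt's flat top and push there.
- lid_rest: shallow round white ceramic dish, loose, 104 mm across and 13 mm tall, inner floor 5 mm above the origin (centre of the underside).
- jug: glass measuring jug, loose, 92 mm across, 115 mm tall, handle out to 86 mm along its -x; origin at the centre of the underside. Bystander.
- dough_hook: steel dough hook lying flat, loose, about 170 mm long along its x and 70 mm wide, 42 mm tall at its collar disc; origin under its shaft. Bystander.
- spatula: wooden-handled yellow silicone spatula lying flat, loose, 255 mm long along its x (blade at +x), 54 mm wide, 15 mm tall; origin on its underside near the middle. Bystander.
Mind the look-alikes: they are no part of the job. There is more than one size of the vent_cap; the one meant has the size given above. There is more than one size of the lid_rest; the job needs the smaller.

How it is judged:
On the way, in this order (a step that is already met when the one before it is completed fails the run):
1. the cap is lifted clear of the lid rest (height (world z) of vent_cap above 0.06 m and contact force between vent_cap and lid_rest below 0.05 N), for 0.2 s.
2. the cap has clicked over the bead, sits square on the neck and is still being pressed onto the seal (z of vent_cap in the frame of vent_neck below 0.006 m and horizontal distance between vent_cap and vent_neck below 0.004 m and angle between the z axis of vent_cap and the z axis of vent_neck, either way round below 0.12 rad and contact force between vent_cap and vent_seal above 4 N), for 0.5 s.
At the end, for the whole second after the job is handed in: Cap snapped on (underside under 6 mm above the lid, within 4 mm of the neck's axis, square to 0.12 rad), gripper on it (over 2 N) and pressing it onto the seal with over 4 N; tub upright (0.08 rad) and within 30 mm of its start (all of step 2 and contact force between the fingers and vent_cap above 2 N and angle between tub's own z axis and vertical below 0.08 rad and distance of tub from where it was at the start of the episode below 0.03 m); the arm keeps its last pose, push and grip.
It fails at once if the tub is tipped (angle between tub's own z axis and vertical above 0.2 rad).
It fails at once if the lid rest is shoved away (distance of lid_rest from where it was at the start of the episode above 0.03 m).
It fails at once if a bystander is disturbed (distance of any of jug, dough_hook, spatula from where it was at the start of the episode above 0.025 m or angle between jug's own z axis and vertical above 0.2 rad).
It also fails if it takes over 48 s, if anything falls off the work surface, if the arm or the gripper's body presses on something with over 40 N, if the wrist force passes 120 N, or if a joint passes its speed limit or range.

ROBOT

A 6-joint arm with a two-finger parallel gripper is mounted at the origin on the work surface. World frame = base frame: x ahead of the robot, y to its left, z up, the work surface at z = 0. Lengths are in m, angles in rad, forces in N, time in s.
With the tool pointing down it reaches from about 0.35 to 0.975 m from the base axis. Payload 4.9 kg.
Tool frame: the origin (TCP) lies at the very end of the fingers, on their centre line; the grasp point (between the pads) lies 19 mm behind it (ctrl.grasp_offset is the distance from the TCP to the grasp point, in m); z points along the fingers, y is the line along which they close (so a half turn about z gives the same grasp; the last joint's range is limited). The gripper opens to 85 mm and grips with 20 to 120 N. Pads are 22 mm wide; open, the fingers measure 114 mm over their backs; the gripper's body (76 mm by 85 mm) begins 54 mm behind the grasp point. The pads swing forward as they close: fully open they stand 13 mm farther back than shut.
Start: joints at [-1.455, 0.053, 1.613, -0, 1.476, -0.119], TCP at [0.145, -0.608, 0.231] pointing down, gripper open.
Joint ranges: [-3.01, 3.01], [-1.01, 2.22], [0.06, 2.58], [-1.02, 4.17], [0.09, 2.62], [-3.14, 3.14]. Speed limits (rad/s): [2.57, 2.57, 3.14, 3.14, 3.14, 3.14].

INTERFACE

Orientations are given as a rotation vector (axis times angle).
In Python, from station import ctrl, optics gives the robot as it stands.
- The arm moves only by the shell command python3 -m handwheel 'ROWS' [OPENING] [FORCE]. ROWS is JSON, a list of rows, each an object of numbers: "tx", "ty", "tz": the shift along the tool's x, y, z in mm; "roll": the turn about the tool's z in rad. A call has 1 to 12 rows; each row shifts and turns the commanded pose from where the row before left it, along the tool's axes as they then stand; what a row does not reach is not made up. A row lasts 1/12 s, in which the tool goes at most 41.7 mm and 7.16 degrees, less where a joint would pass 70% of its speed; a pose out of reach is approached as far as the arm can. A call with a gripper value outside its range is refused whole. OPENING is the finger opening in mm, from 0 to 85.4, set as the call begins (- or left out, the last holds). The fingers move at their own pace and stop on an object; FORCE is the grip in N (left out, the last holds). Time passes only in rows, so rows that do not move let the fingers close. It gives the time, the measured TCP pose, the force, the opening and the grip force at its end, in the units of the state.
- ctrl.get_obs(): the state, without advancing time (a new reading comes with each control period).
- optics.get_image(name): name is "scene" or "top"; returns (picture, depth): 420x560x3 uint8, red, green, blue; 420x560 float32, m along the optical axis (not along the pixel's ray), 0 where there is no reading.
- optics.camera_params(name): a dict with "mtx" (3x3 intrinsics, pixels), "extrinsics" (4x4, takes a point from camera to world coordinates). Camera axes: x right, y down, z forward; pixel columns grow to the right and rows downward; lengths in m; the calibration is good to about 2 mm. A picture is of the moment at which its call begins. camera_params takes no time and is no camera call.
- ctrl.finish_job(): hands the job in; it is judged then, once.
The state is a dict: "t": time; "q": joint angles; "dq": joint speeds; "effort": joint torques, N m; "tool_pos": TCP position; "tool_rot": TCP orientation; "contact_force": force on the tool from outside, world axes, zero at the start; "wrist_torque": the same for the moment, N m; "opening": finger opening in m; "grip_force": force on a finger pad.
Only numpy, scipy, OpenCV 4.12 (cv2) and the standard library are available. Lean on these libraries where they do the work, as an engineer would, in place of code of your own. Each camera call takes 0.05 s, during which the arm holds its last target. There are 200 camera calls.

## Working session

There is one attempt and no reset: what is moved stays moved. The work goes in short steps, Python scripts to look and compute and a shell command to move; the robot and the scene stay as the last step left them, time stands still between calls to the robot, and variables do not carry over. Pictures are saved under pics/ and viewed, at most 10 in all, crops included, and the job is handed in when it is done.

```bash
mkdir -p pics; cat > h.py <<'E'
import numpy as np,cv2
from station import ctrl,optics
def grab(n):
    im,d=optics.get_image(n); p=optics.camera_params(n); return im,d,p
def cloud(d,p):
    K=np.array(p['mtx']);T=np.array(p['extrinsics'])
    v,u=np.mgrid[:d.shape[0],:d.shape[1]]
    c=np.stack([(u-K[0,2])/K[0,0]*d,(v-K[1,2])/K[1,1]*d,d],-1)
    w=c@T[:3,:3].T+T[:3,3]; w[d==0]=np.nan; return w
E
python3 - <<'E'
from h import *
for n in('top','scene'):
    im,d,p=grab(n); np.savez(n,im=im,w=cloud(d,p)); cv2.imwrite(f'pics/{n}0.png',im[...,::-1]); print(n,np.round(p['extrinsics'],3).tolist())
print(ctrl.get_obs())
E
```

```text
top [[0.016, -0.982, 0.186, 0.384], [-1.0, -0.015, 0.005, -0.102], [-0.002, -0.186, -0.983, 1.453], [0.0, 0.0, 0.0, 1.0]]
scene [[0.225, 0.751, -0.62, 1.452], [0.974, -0.176, 0.141, -0.303], [-0.004, -0.636, -0.772, 1.107], [0.0, 0.0, 0.0, 1.0]]
{'t': 0.1, 'q': array([-1.45501925e+00,  5.32826108e-02,  1.61419381e+00, -1.20786951e-05,
        1.47598417e+00, -1.18986636e-01]), 'dq': array([ 0.0009155 , -0.00229936, -0.00222145, -0.00010136, -0.00082817,
        0.00021142]), 'effort': array([ 4.78968796e-04, -3.94907212e+01, -3.71362424e+01, -1.25316178e-04,
        3.95401090e-03, -1.34561343e-06]), 'tool_pos': array([ 0.14532154, -0.60727903,  0.23016888]), 'tool_rot': array([-3.11811896e+00, -3.67702753e-01,  1.41691540e-05]), 'contact_force': array([-0.29953978,  0.04481469, -0.24366729]), 'wrist_torque': array([-0.00146515,  0.03544056,  0.02422658]), 'grip_force': 0.0, 'opening': 0.08539567337339472}
```

View pics/top0.png

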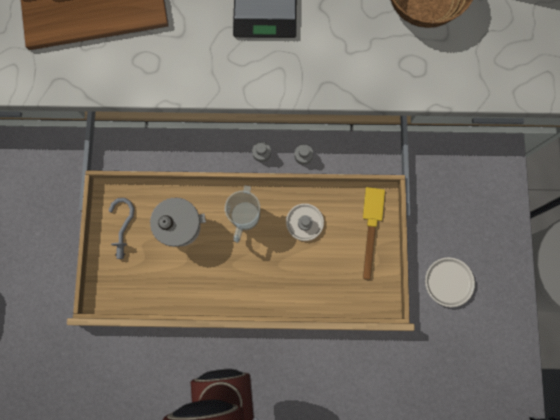

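View pics/scene0.png

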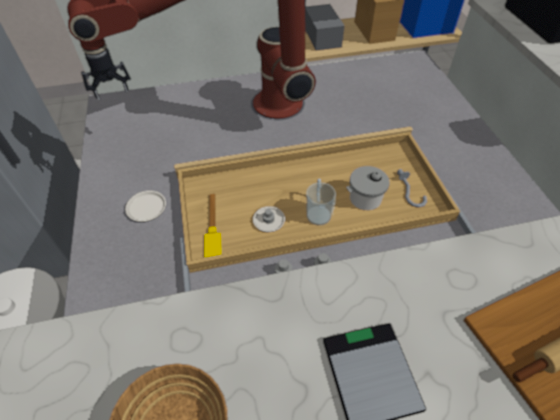

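Top view: cap candidates are the one on the dish at (305,222), loose ones at (261,151) and (303,153). The dishes are at (305,222), in the tray, and (450,282), outside it. The tub is at (177,222) with its neck at about (165,222), and the jug at (242,212) stands between. By the description I choose the cap on the tray dish, and check it in a close crop.

```bash
python3 - <<'E'
from h import *
z=np.load('top.npz');im,w=z['im'],z['w']
A=cv2.resize(im[130:255,245:345],None,fx=4,fy=4,interpolation=cv2.INTER_CUBIC)
B=cv2.resize(im[190:265,140:240],None,fx=4,fy=4,interpolation=cv2.INTER_CUBIC)
B=cv2.copyMakeBorder(B,0,A.shape[0]-B.shape[0],0,0,cv2.BORDER_CONSTANT)
cv2.imwrite('pics/crop.png',np.hstack([A,B])[...,::-1])
for u,v in[(305,222),(261,151),(303,153),(165,222),(305,236),(450,282),(340,290),(242,212)]:
    print(u,v,np.round(w[v,u],4))
z2=np.load('scene.npz');P=np.concatenate([w.reshape(-1,3),z2['w'].reshape(-1,3)])
np.save('P',P)
# cap heights, top-camera rows through caps
for (r0,r1,c0,c1) in[(212,232,295,316),(142,162,251,271),(144,164,293,314),(210,234,155,177)]:
    q=w[r0:r1,c0:c1]; print(np.round(np.nanmax(q[...,2]),4)); 
np.set_printoptions(linewidth=200)
print((w[210:236:1,292:320,2]*1000).round().astype(int))
print((w[208:240:1,150:184,2]*1000).round().astype(int))
E
```

```text
305 222 [ 0.6188 -0.1664  0.0664]
261 151 [ 0.8179 -0.0441  0.0545]
303 153 [ 0.8134 -0.1601  0.0563]
165 222 [0.6017 0.1921 0.1354]
305 236 [ 0.5884 -0.169   0.0152]
450 282 [ 0.4694 -0.5654  0.0059]
340 290 [ 0.4429 -0.2651  0.0104]
242 212 [0.6526 0.0063 0.0173]
0.0695
0.0652
0.065
0.1357
[[                  29                   16                   18                   12                   17                   21                   16                   18                   22
                    15                   23                   21                   13                   18                   14                   17                   14                   23
                    21                   17                   16                   16                   18                   16                   23                   26                   28
                    24]
 [                  22                   19                   13                   13                   16                   17                   21                    9                   11
                   
[... 14330 characters left out ...]
5                   15                   19                   22                   19                   18                   15                   15                   22
                    16                   14                   15                   19                   18                   26                   24                   27                   10
                    14]]
[[ 17  17  14 ... 115 111 114]
 [  9  13  17 ... 109 114 108]
 [ 15  11   6 ... 105 108 113]
 ...
 [ 11  17  15 ... 110 108 114]
 [ 10  10  19 ... 108 113 109]
 [ 15   9  12 ... 107 111 107]]<stdin>:15: RuntimeWarning: invalid value encountered in cast
<stdin>:16: RuntimeWarning: invalid value encountered in cast
```

View pics/crop.png

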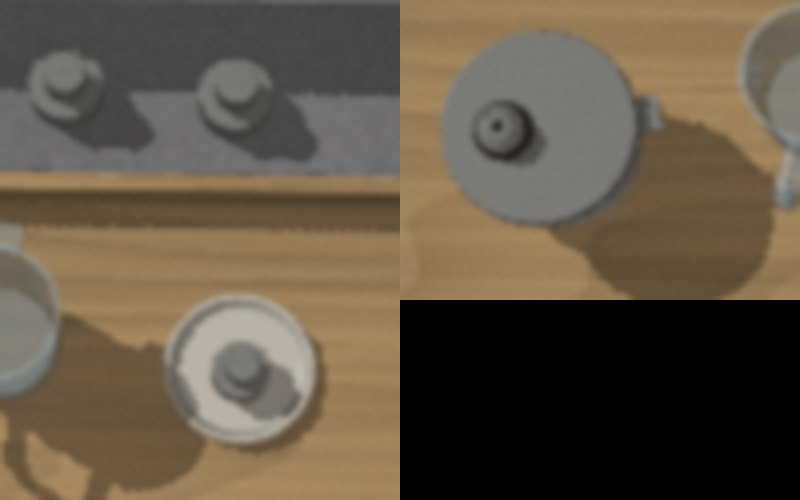

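The crop shows the dish cap at crop (241,370), with a skirt about 14 px (40 mm) across. The two loose caps, crop (66,88) and (236,96), are visibly larger at about 19 px, so the choice stands. The tub's tab faces right at crop (650,112), and the neck is at crop (503,130).

```bash
cat > fit.py <<'E'
from h import *
from scipy.optimize import minimize
from scipy.spatial.transform import Rotation as R
def sil(p,parts,x,y,S=8):
    K=np.array(p['mtx']);T=np.linalg.inv(np.array(p['extrinsics']));a=np.linspace(0,2*np.pi,40)
    m=np.zeros((420*S,560*S),np.uint8)
    for part in parts:
        pts=np.concatenate([np.c_[x+r*np.cos(a),y+r*np.sin(a),np.full(40,z)] for z,r in part])
        q=(pts@T[:3,:3].T+T[:3,3])@K.T; q=q[:,:2]/q[:,2:]
        cv2.fillConvexPoly(m,cv2.convexHull(((q+.5)*S).astype(np.int32)),1)
    v,u=np.nonzero(m); return np.array([u.mean()/S-.5,v.mean()/S-.5]),m.sum()/S/S
def fit(w,p,parts,zmin,zmax,x,y,rad):
    x0,y0=x,y
    m=(w[...,2]>zmin)&(w[...,2]<zmax)&(np.hypot(w[...,0]-x0,w[...,1]-y0)<rad)
    n,l,st,_=cv2.connectedComponentsWithStats(m.astype(np.uint8)); m=l==1+st[1:,4].argmax()
    v,u=np.nonzero(m); c=np.array([u.mean(),v.mean()])
    for _ in range(8):
        b,A=sil(p,parts,x,y);e=1e-2
        J=np.c_[sil(p,parts,x+e,y)[0]-b,sil(p,parts,x,y+e)[0]-b]/e
        x,y=np.array([x,y])+np.linalg.solve(J,c-b)
    return np.round([x,y],4),m.sum(),round(A,1)
E
python3 - <<'E'
from fit import *
for n in('top','scene'):
    w=np.load(n+'.npz')['w'];p=optics.camera_params(n)
    print(n,'cap',*fit(w,p,[[(.029,.02),(.04,.02)],[(.04,.011),(.06,.011)]],.029,.09,.613,-.167,.045))
    print('knob',*fit(w,p,[[(.05,.011),(.06,.011)]],.05,.09,.613,-.167,.045))
    print('neck',*fit(w,p,[[(.119,.016),(.121,.016),(.125,.013),(.129,.009)]],.119,.16,.6,.192,.04))
    print('lid',*fit(w,p,[[(.09,.0635),(.109,.0635)],[(.121,.016),(.129,.009)]],.09,.16,.6,.165,.1))
o=ctrl.get_obs();print(np.round(R.from_rotvec(o['tool_rot']).as_matrix(),3).tolist(),optics.camera_params('top')['mtx'])
P=np.load('P.npy');print(ctrl.grasp_offset)
E
```

```text
top cap [ 0.624  -0.1682] 175 178.9
knob [ 0.6239 -0.1681] 58 58.5
neck [0.6057 0.1959] 122 124.7
lid [0.6096 0.1721] 1970 1928.3
scene cap [ 0.6248 -0.1683] 123 130.8
knob [ 0.625  -0.1693] 40 43.7
neck [0.6052 0.1949] 56 62.3
lid [0.6102 0.171 ] 1026 1037.5
[[0.973, 0.233, -0.0], [0.233, -0.973, 0.002], [0.0, -0.002, -1.0]] [[526.48011388   0.         278.1638227 ]
 [  0.         526.48011388 211.7551742 ]
 [  0.           0.           1.        ]]
0.0187
```

```bash
python3 -m handwheel '[{"tx":28.4,"ty":-15.8},{"tx":28.4,"ty":-15.8},{"tx":28.4,"ty":-15.8},{"tx":28.4,"ty":-15.8},{"tx":28.4,"ty":-15.8},{"tx":28.4,"ty":-15.8},{"tx":28.4,"ty":-15.8},{"tx":28.4,"ty":-15.8},{"tx":28.4,"ty":-15.8},{"tx":28.4,"ty":-15.8},{"tx":28.4,"ty":-15.8},{"tx":28.4,"ty":-15.8}]' 45 40
python3 -m handwheel '[{"tx":28.4,"ty":-15.8},{"tx":28.4,"ty":-15.8},{"tx":28.4,"ty":-15.8},{"tx":28.4,"ty":-15.8},{"tx":28.4,"ty":-15.8},{"tx":28.4,"ty":-15.8},{"tx":28.4,"ty":-15.8},{"tx":28.4,"ty":-15.8},{},{},{}]'
cat > rel.py <<'E'
import sys
from fit import *
o=ctrl.get_obs();M=R.from_rotvec(o['tool_rot']).as_matrix()
t=np.array([float(v) for v in sys.argv[1:4]])
print('t',round(o['t'],2),'tool mm to target',np.round(M.T@(t-o['tool_pos'])*1000,1),'F',np.round(o['contact_force'],2),'open',o['opening'],'grip',o['grip_force'])
E
python3 rel.py .6242 -.1683 .075
```

```text
t 0.1 tool mm to target [ 567.8 -315.3  155.9] F [-0.3   0.04 -0.24] open 0.08539567337339472 grip 0.0$[0]: bad value
$[0]: bad value
```

```bash
python3 -m handwheel '[{"tx":28.4,"ty":-15.8,"tz":0,"roll":0}]' 45 40; python3 rel.py .6242 -.1683 .075
```

```text
t: 0.18
tool_pos: [0.1666, -0.5876, 0.2303]
tool_rot: [-3.121, -0.361, 0.003]
contact_force: [0.3, -0.0, 0.6]
opening: 0.0758
grip_force: 0.0
t 0.18 tool mm to target [ 541.5 -303.7  154.4] F [ 0.34 -0.02  0.59] open 0.07579632651963612 grip 0.0
```

All four keys are needed.

```bash
python3 -m handwheel '[{"tx":28.4,"ty":-15.8,"tz":0,"roll":0},{"tx":28.4,"ty":-15.8,"tz":0,"roll":0},{"tx":28.4,"ty":-15.8,"tz":0,"roll":0},{"tx":28.4,"ty":-15.8,"tz":0,"roll":0},{"tx":28.4,"ty":-15.8,"tz":0,"roll":0},{"tx":28.4,"ty":-15.8,"tz":0,"roll":0},{"tx":28.4,"ty":-15.8,"tz":0,"roll":0},{"tx":28.4,"ty":-15.8,"tz":0,"roll":0},{"tx":28.4,"ty":-15.8,"tz":0,"roll":0},{"tx":28.4,"ty":-15.8,"tz":0,"roll":0},{"tx":28.4,"ty":-15.8,"tz":0,"roll":0},{"tx":28.4,"ty":-15.8,"tz":0,"roll":0}]' && python3 -m handwheel '[{"tx":28.4,"ty":-15.8,"tz":0,"roll":0},{"tx":28.4,"ty":-15.8,"tz":0,"roll":0},{"tx":28.4,"ty":-15.8,"tz":0,"roll":0},{"tx":28.4,"ty":-15.8,"tz":0,"roll":0},{"tx":28.4,"ty":-15.8,"tz":0,"roll":0},{"tx":28.4,"ty":-15.8,"tz":0,"roll":0},{"tx":28.4,"ty":-15.8,"tz":0,"roll":0},{"tx":0,"ty":0,"tz":0,"roll":0},{"tx":0,"ty":0,"tz":0,"roll":0},{"tx":0,"ty":0,"tz":0,"roll":0}]'; python3 rel.py .6242 -.1683 .075
```

```text
t: 1.18
tool_pos: [0.4574, -0.3207, 0.2308]
tool_rot: [-3.119, -0.368, 0.001]
contact_force: [1.0, -0.9, 0.5]
opening: 0.0449
grip_force: 0.0
t: 2.02
tool_pos: [0.6238, -0.1684, 0.2306]
tool_rot: [-3.12, -0.368, 0.002]
contact_force: [-1.3, -0.3, -0.4]
opening: 0.0449
grip_force: 0.0
t 2.02 tool mm to target [6.000e-01 1.000e-01 1.556e+02] F [-1.35 -0.28 -0.4 ] open 0.04490626827245287 grip 0.0
```

```bash
python3 -m handwheel '[{"tx":0,"ty":0,"tz":30,"roll":0},{"tx":0.6,"ty":0,"tz":30,"roll":0},{"tx":0,"ty":0,"tz":30,"roll":0},{"tx":0,"ty":0,"tz":30,"roll":0},{"tx":0,"ty":0,"tz":20,"roll":0},{"tx":0,"ty":0,"tz":15,"roll":0},{"tx":0,"ty":0,"tz":0,"roll":0},{"tx":0,"ty":0,"tz":0,"roll":0},{"tx":0,"ty":0,"tz":0,"roll":0}]' 34; python3 rel.py .6242 -.1683 .042
python3 - <<'E'
from h import *
im,d,p=grab('scene');im2,_,_=grab('top')
A=cv2.resize(im[150:250,215:325],None,fx=3.6,fy=3.6,interpolation=cv2.INTER_CUBIC)
B=cv2.resize(im2[170:270,250:360],None,fx=3.6,fy=3.6,interpolation=cv2.INTER_CUBIC)
cv2.imwrite('pics/pre.png',np.hstack([A,B])[...,::-1])
E
```

```text
t: 2.77
tool_pos: [0.6259, -0.1691, 0.0783]
tool_rot: [3.119, 0.367, 0.004]
contact_force: [0.3, 0.6, 1.1]
opening: 0.0343
grip_force: 0.0
t 2.77 tool mm to target [-1.5 -1.3 36.3] F [0.34 0.55 1.06] open 0.03428625227415642 grip 0.0
```

View pics/pre.png

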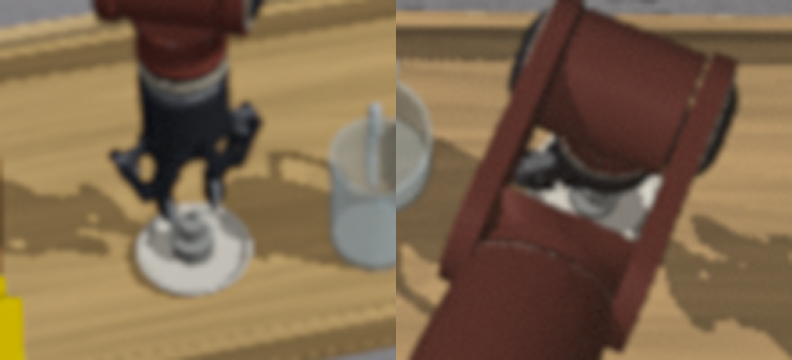

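In the scene crop the open fingertips, at about (167,210) and (215,200), are above the knob at (193,225), roughly on either side of it. Now I go down, slowly at the end.

```bash
python3 -m handwheel '[{"tx":-1,"ty":-1,"tz":8,"roll":0},{"tx":0,"ty":0,"tz":8,"roll":0},{"tx":0,"ty":0,"tz":8,"roll":0},{"tx":0,"ty":0,"tz":4,"roll":0},{"tx":0,"ty":0,"tz":2,"roll":0},{"tx":0,"ty":0,"tz":0,"roll":0},{"tx":0,"ty":0,"tz":0,"roll":0}]'; python3 rel.py .6242 -.1683 .042
python3 -m handwheel '[{"tx":0,"ty":0,"tz":1,"roll":0},{"tx":0,"ty":0,"tz":1,"roll":0},{"tx":0,"ty":0,"tz":1,"roll":0},{"tx":0,"ty":0,"tz":0,"roll":0},{"tx":0,"ty":0,"tz":0,"roll":0}]'; python3 rel.py .6242 -.1683 .042
```

```text
t: 3.45
tool_pos: [0.6236, -0.1674, 0.046]
tool_rot: [-3.12, -0.368, 0.001]
contact_force: [0.8, 1.1, 0.9]
opening: 0.0339
grip_force: 0.0
t 3.45 tool mm to target [0.4 1.  4. ] F [0.78 1.06 0.87] open 0.03387497935578758 grip 0.0
t: 3.87
tool_pos: [0.6237, -0.1675, 0.0433]
tool_rot: [3.12, 0.368, 0.0]
contact_force: [-0.0, 0.6, 0.6]
opening: 0.0345
grip_force: 0.0
t 3.87 tool mm to target [0.3 0.9 1.3] F [-0.02  0.63  0.64] open 0.03446304852134338 grip 0.0
```

```bash
python3 -m handwheel '[{"tx":0,"ty":1,"tz":0,"roll":0},{"tx":0,"ty":0,"tz":0,"roll":0},{"tx":0,"ty":0,"tz":0,"roll":0},{"tx":0,"ty":0,"tz":0,"roll":0},{"tx":0,"ty":0,"tz":0,"roll":0},{"tx":0,"ty":0,"tz":0,"roll":0}]' 15 20; python3 rel.py .6242 -.1683 .042
python3 -m handwheel '[{"tx":0,"ty":0,"tz":1,"roll":0},{"tx":0,"ty":0,"tz":0,"roll":0},{"tx":0,"ty":0,"tz":0,"roll":0}]'; python3 rel.py .6242 -.1683 .042
```

```text
t: 4.37
tool_pos: [0.6241, -0.1686, 0.0435]
tool_rot: [3.12, 0.368, 0.001]
contact_force: [0.3, 0.1, 0.7]
opening: 0.0209
grip_force: 20.0
t 4.37 tool mm to target [ 0.2 -0.2  1.5] F [0.35 0.07 0.65] open 0.020943331769698106 grip 20.00801771879196
t: 4.62
tool_pos: [0.6241, -0.1686, 0.0434]
tool_rot: [3.12, 0.368, 0.0]
contact_force: [-2.6, 0.4, 5.4]
opening: 0.0208
grip_force: 20.5
t 4.62 tool mm to target [ 0.1 -0.3  1.4] F [-2.6   0.39  5.44] open 0.02082457155599342 grip 20.452707409858704
```

```bash
python3 -m handwheel '[{"tx":0,"ty":0,"tz":1.5,"roll":0},{"tx":0,"ty":0,"tz":1.5,"roll":0},{"tx":0,"ty":0,"tz":0,"roll":0},{"tx":0,"ty":0,"tz":0,"roll":0}]'; python3 rel.py .6242 -.1683 .042
```

```text
t: 4.95
tool_pos: [0.6244, -0.1687, 0.0433]
tool_rot: [3.12, 0.368, -0.001]
contact_force: [-9.1, 2.7, 18.0]
opening: 0.0213
grip_force: 21.5
t 4.95 tool mm to target [-0.1 -0.4  1.3] F [-9.07  2.68 18.03] open 0.02129810218421368 grip 21.524663865566254
```

```bash
python3 -m handwheel '[{"tx":0,"ty":0,"tz":-4,"roll":0},{"tx":0,"ty":0,"tz":0,"roll":0},{"tx":0,"ty":0,"tz":0,"roll":0},{"tx":0,"ty":0,"tz":-10,"roll":0},{"tx":0,"ty":0,"tz":-25,"roll":0},{"tx":0,"ty":0,"tz":-35,"roll":0},{"tx":0,"ty":0,"tz":-35,"roll":0},{"tx":0,"ty":0,"tz":-35,"roll":0},{"tx":0,"ty":0,"tz":-25,"roll":0},{"tx":0,"ty":0,"tz":-10,"roll":0},{"tx":0,"ty":0,"tz":0,"roll":0},{"tx":0,"ty":0,"tz":0,"roll":0}]' 15 60; python3 rel.py .6055 .1953 .2186
```

```text
t: 5.95
tool_pos: [0.6235, -0.1683, 0.2172]
tool_rot: [-3.119, -0.368, 0.002]
contact_force: [-0.6, -0.1, 0.1]
opening: 0.0193
grip_force: 58.7
t 5.95 tool mm to target [  67.1 -357.8   -1.2] F [-0.6  -0.09  0.13] open 0.01932079149035163 grip 58.74803602695465
```

```bash
python3 -m handwheel '[{"tx":5.6,"ty":-29.8,"tz":0,"roll":0},{"tx":5.6,"ty":-29.8,"tz":0,"roll":0},{"tx":5.6,"ty":-29.8,"tz":0,"roll":0},{"tx":5.6,"ty":-29.8,"tz":0,"roll":0},{"tx":5.6,"ty":-29.8,"tz":0,"roll":0},{"tx":5.6,"ty":-29.8,"tz":0,"roll":0},{"tx":5.6,"ty":-29.8,"tz":0,"roll":0},{"tx":5.6,"ty":-29.8,"tz":0,"roll":0},{"tx":5.6,"ty":-29.8,"tz":0,"roll":0},{"tx":5.6,"ty":-29.8,"tz":0,"roll":0},{"tx":5.6,"ty":-29.8,"tz":0,"roll":0},{"tx":5.6,"ty":-29.8,"tz":0,"roll":0}]' && python3 -m handwheel '[{"tx":0,"ty":0,"tz":10,"roll":0},{"tx":0,"ty":0,"tz":10,"roll":0},{"tx":0,"ty":0,"tz":5,"roll":0},{"tx":0,"ty":0,"tz":0,"roll":0},{"tx":0,"ty":0,"tz":0,"roll":0},{"tx":0,"ty":0,"tz":0,"roll":0}]'; python3 rel.py .6055 .1953 .136
python3 - <<'E'
from fit import *
im,d,p=grab('scene');im2,d2,p2=grab('top')
A=cv2.resize(im[120:220,315:425],None,fx=3.6,fy=3.6,interpolation=cv2.INTER_CUBIC)
B=cv2.resize(im2[170:270,120:230],None,fx=3.6,fy=3.6,interpolation=cv2.INTER_CUBIC)
cv2.imwrite('pics/over.png',np.hstack([A,B])[...,::-1])
np.savez('s2',im=im,w=cloud(d,p));np.savez('t2',im=im2,w=cloud(d2,p2))
E
```

```text
t: 6.95
tool_pos: [0.604, 0.1961, 0.2139]
tool_rot: [3.119, 0.368, -0.01]
contact_force: [0.8, -0.6, 0.3]
opening: 0.0197
grip_force: 58.8
t: 7.45
tool_pos: [0.6062, 0.1939, 0.1931]
tool_rot: [3.12, 0.366, -0.001]
contact_force: [0.7, 0.4, 0.1]
opening: 0.0198
grip_force: 58.9
t 7.45 tool mm to target [-0.4 -1.5 57.1] F [0.69 0.4  0.09] open 0.019761860082755423 grip 58.86388063430786
```

View pics/over.png

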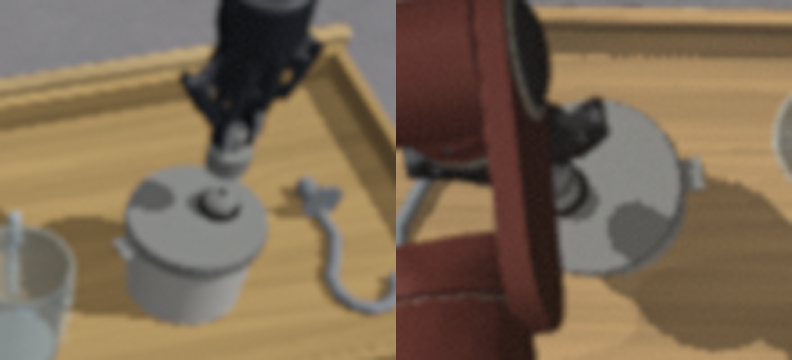

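The scene crop shows the cap at (230,160), upright and directly above the neck at (220,200). I check its offset numerically from the skirt points.

```bash
python3 - <<'E'
from fit import *
from scipy.optimize import least_squares
o=ctrl.get_obs();print(o['tool_pos'])
w=np.load('s2.npz')['w'];q=w[(w[...,2]>.1685)&(w[...,2]<.186)&(np.hypot(w[...,0]-.605,w[...,1]-.195)<.035)]
f=lambda c:np.hypot(q[:,0]-c[0],q[:,1]-c[1])-.02
s=least_squares(f,[.605,.195],loss='soft_l1',f_scale=.003);print(len(q),s.x,np.std(s.fun),np.ptp(q,axis=0))
p=optics.camera_params('scene')
print(fit(w,p,[[(.119,.016),(.121,.016),(.125,.013),(.129,.009)]],.119,.158,.6055,.195,.03))
E
```

```text
[0.60657722 0.19426412 0.19399689]
55 [0.60579933 0.19217557] 0.00195431465010015 [0.0309457  0.03704542 0.01744733]
(array([0.6056, 0.195 ]), np.int64(57), np.float64(62.8))
```

```bash
python3 -m handwheel '[{"tx":0,"ty":-1.8,"tz":8,"roll":0},{"tx":0,"ty":0,"tz":8,"roll":0},{"tx":0,"ty":0,"tz":8,"roll":0},{"tx":0,"ty":0,"tz":6,"roll":0},{"tx":0,"ty":0,"tz":4,"roll":0},{"tx":0,"ty":0,"tz":0,"roll":0},{"tx":0,"ty":0,"tz":0,"roll":0},{"tx":0,"ty":0,"tz":0,"roll":0}]'; python3 rel.py .606 .196 .136
```

```text
t: 8.22
tool_pos: [0.6059, 0.1968, 0.1597]
tool_rot: [-3.12, -0.368, -0.001]
contact_force: [-0.6, -0.1, 0.2]
opening: 0.0194
grip_force: 58.9
t 8.22 tool mm to target [-0.1  0.8 23.7] F [-0.57 -0.07  0.18] open 0.01938638037092777 grip 58.8628488779068
```

```bash
python3 -m handwheel '[{"tx":0,"ty":0.6,"tz":1.5,"roll":0},{"tx":0,"ty":0,"tz":1.5,"roll":0},{"tx":0,"ty":0,"tz":1.5,"roll":0},{"tx":0,"ty":0,"tz":1.5,"roll":0},{"tx":0,"ty":0,"tz":0,"roll":0},{"tx":0,"ty":0,"tz":0,"roll":0}]'; python3 rel.py .606 .196 .136
python3 -m handwheel '[{"tx":0,"ty":0,"tz":1,"roll":0},{"tx":0,"ty":0,"tz":1,"roll":0},{"tx":0,"ty":0,"tz":1,"roll":0},{"tx":0,"ty":0,"tz":1,"roll":0},{"tx":0,"ty":0,"tz":0,"roll":0},{"tx":0,"ty":0,"tz":0,"roll":0}]'; python3 rel.py .606 .196 .136
```

```text
t: 8.72
tool_pos: [0.6057, 0.1961, 0.1531]
tool_rot: [3.12, 0.368, -0.001]
contact_force: [-0.7, 0.3, -0.7]
opening: 0.0199
grip_force: 58.9
t 8.72 tool mm to target [ 0.3  0.2 17.1] F [-0.69  0.34 -0.68] open 0.01988915793028106 grip 58.86253774166107
t: 9.22
tool_pos: [0.6063, 0.1967, 0.151]
tool_rot: [-3.119, -0.368, -0.002]
contact_force: [-2.3, 1.3, 6.5]
opening: 0.0197
grip_force: 59.4
t 9.22 tool mm to target [-0.4  0.6 15. ] F [-2.33  1.3   6.47] open 0.019673205137054766 grip 59.35172438621521
```

```bash
python3 -m handwheel '[{"tx":0,"ty":0,"tz":1,"roll":0},{"tx":0,"ty":0,"tz":1,"roll":0},{"tx":0,"ty":0,"tz":1,"roll":0},{"tx":0,"ty":0,"tz":0,"roll":0},{"tx":0,"ty":0,"tz":0,"roll":0}]' 15 80; python3 rel.py .606 .196 .136
python3 -m handwheel '[{"tx":0,"ty":0,"tz":1,"roll":0},{"tx":0,"ty":0,"tz":1,"roll":0},{"tx":0,"ty":0,"tz":1,"roll":0},{"tx":0,"ty":0,"tz":0,"roll":0},{"tx":0,"ty":0,"tz":0,"roll":0}]'; python3 rel.py .606 .196 .136
```

```text
t: 9.63
tool_pos: [0.6071, 0.1968, 0.1503]
tool_rot: [-3.119, -0.368, -0.006]
contact_force: [-3.3, 2.0, 11.5]
opening: 0.019
grip_force: 78.4
t 9.63 tool mm to target [-1.3  0.6 14.3] F [-3.27  2.01 11.47] open 0.018958797085423317 grip 78.39175701141357
t: 10.05
tool_pos: [0.6056, 0.1964, 0.1435]
tool_rot: [-3.119, -0.368, -0.0]
contact_force: [0.1, 1.0, -4.0]
opening: 0.019
grip_force: 78.3
t 10.05 tool mm to target [0.3 0.5 7.5] F [ 0.06  1.   -3.98] open 0.018995698914315462 grip 78.31546425819397
```

The force peaked at 11.5 N and then dropped away, so the cap has clicked. I keep pressing onto the seal.

```bash
python3 -m handwheel '[{"tx":0,"ty":0,"tz":1,"roll":0},{"tx":0,"ty":0,"tz":1,"roll":0},{"tx":0,"ty":0,"tz":1,"roll":0},{"tx":0,"ty":0,"tz":1,"roll":0},{"tx":0,"ty":0,"tz":1,"roll":0},{"tx":0,"ty":0,"tz":0,"roll":0},{"tx":0,"ty":0,"tz":0,"roll":0}]'; python3 rel.py .6055 .1953 .136
python3 -m handwheel '[{"tx":0,"ty":0,"tz":1,"roll":0},{"tx":0,"ty":0,"tz":1,"roll":0},{"tx":0,"ty":0,"tz":0,"roll":0},{"tx":0,"ty":0,"tz":0,"roll":0}]'; python3 rel.py .6055 .1953 .136
```

```text
t: 10.63
tool_pos: [0.6062, 0.196, 0.139]
tool_rot: [3.12, 0.368, 0.001]
contact_force: [-1.2, 0.7, 2.4]
opening: 0.019
grip_force: 78.9
t 10.63 tool mm to target [-0.8  0.5  3. ] F [-1.25  0.66  2.42] open 0.01904929025261701 grip 78.94083380699158
t: 10.97
tool_pos: [0.6063, 0.1961, 0.1378]
tool_rot: [3.12, 0.368, 0.002]
contact_force: [-3.4, -1.7, 7.3]
opening: 0.0189
grip_force: 79.5
t 10.97 tool mm to target [-1.   0.6  1.8] F [-3.38 -1.74  7.28] open 0.018872337457686565 grip 79.45385813713074
```

```bash
python3 -m handwheel '[{"tx":0,"ty":0,"tz":0.8,"roll":0},{"tx":0,"ty":0,"tz":0,"roll":0},{"tx":0,"ty":0,"tz":0,"roll":0},{"tx":0,"ty":0,"tz":0,"roll":0},{"tx":0,"ty":0,"tz":0,"roll":0},{"tx":0,"ty":0,"tz":0,"roll":0},{"tx":0,"ty":0,"tz":0,"roll":0},{"tx":0,"ty":0,"tz":0,"roll":0},{"tx":0,"ty":0,"tz":0,"roll":0},{"tx":0,"ty":0,"tz":0,"roll":0},{"tx":0,"ty":0,"tz":0,"roll":0},{"tx":0,"ty":0,"tz":0,"roll":0}]'; python3 rel.py .6055 .1953 .136
python3 - <<'E'
from fit import *
im,d,p=grab('scene')
cv2.imwrite('pics/end.png',cv2.resize(im[120:260,255:425],None,fx=4,fy=4,interpolation=cv2.INTER_CUBIC)[...,::-1])
E
```

```text
t: 11.97
tool_pos: [0.6064, 0.1961, 0.1375]
tool_rot: [3.12, 0.368, 0.002]
contact_force: [-3.1, -1.8, 8.6]
opening: 0.0191
grip_force: 79.6
t 11.97 tool mm to target [-1.   0.6  1.5] F [-3.12 -1.82  8.62] open 0.019079544472082443 grip 79.59293246269226
```

View pics/end.png

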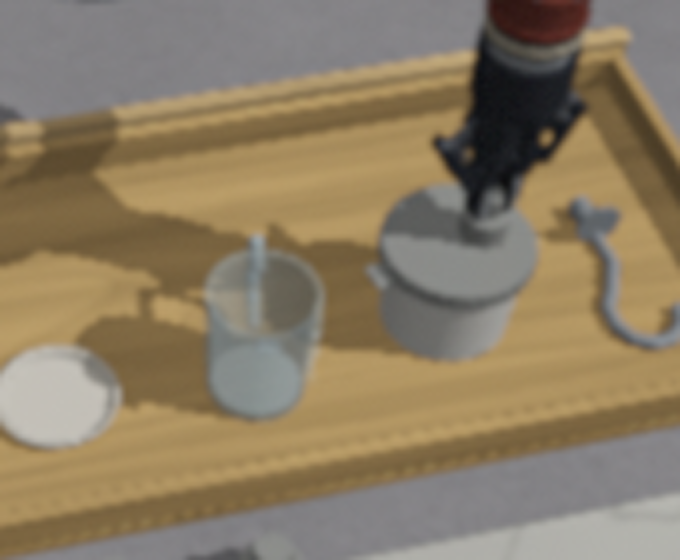

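The cap at (487,225) sits low and square on the tub's lid, and the fingers are on it. The tub, jug, dish and hook look unmoved. The push is steady at 8.6 N, so I hand in.

```bash
python3 -c "
from station import ctrl
print(ctrl.finish_job())"
```

```text
the job is handed in; nothing more can be done
None
```

The cap clicked over the bead and the gripper was still pressing it onto the seal with about 8.6 N when I handed the job in at about 12 s; no verdict came back, and the last picture showed the tub, jug, dough hook and lid rest looking unmoved (the spatula was out of frame).

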